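# Snap the cover onto the terminal box

### The arm

A 6-joint arm with a two-finger parallel gripper is mounted at the origin on the work surface. World frame = base frame: x ahead of the robot, y to its left, z up, the work surface at z = 0. Lengths are in mm, angles in rad, forces in N, time in s.
With the tool pointing down it reaches from about 400 to 925 mm from the base axis. Payload 12.5 kg.
Tool frame: the origin (TCP) lies on the centre line of the jaws, within the pads' length; the fingertips stand 19 mm ahead of it and the grasp point (between the pads) is the TCP; y points along the fingers, x is the direction in which the jaws open and shut, and the axes are right-handed (so a half turn about y gives the same grasp; the last joint's range is limited). The gripper opens to 95 mm and grips with 3 to 60 N. Pads are 20 mm wide; open, the fingers measure 119 mm over their backs; the gripper's body (75 mm by 180 mm) begins 59 mm behind the grasp point.
Start: joints at [1.234, 0.491, 1.559, -0, 1.092, -0.106], TCP at [142.954, 608.448, 233.661] pointing down, gripper open.
Joint ranges: [-3.1, 3.1], [-0.84, 2.19], [0.05, 2.79], [-1.13, 4.28], [0.06, 2.93], [-2.69, 2.69]. Speed limits (rad/s): [2.22, 2.22, 2.79, 3.14, 3.14, 3.14].

### API

Orientations are given as [roll, pitch, yaw] about the fixed x, y, z axes, in that order (R = Rz(yaw) Ry(pitch) Rx(roll)).
In Python, from cell import env gives the robot as it stands. The module is installed in compiled form; this text tells all that it offers.
- The arm moves only by the tool move_arm, never from a script. Its argument "rows" is a list of rows, each an object of numbers: "tx", "ty", "tz": the shift along the tool's x, y, z in cm; "rx", "ry", "rz": the turn, a rotation vector about the tool's x, y, z in rad; "grip": the opening in per cent of the stroke, from 0 (shut) to 100 (fully open). In form: [{"tx": .., "ty": .., "tz": .., "rx": .., "ry": .., "rz": .., "grip": ..}, ...]. A call has 1 to 10 rows; each row shifts and turns the commanded pose from where the row before left it, along the tool's axes as they then stand; what a row does not reach is not made up. A row lasts 1/12 s, in which the tool goes at most 41.7 mm and 7.16 degrees, less where a joint would pass 70% of its speed; a pose out of reach is approached as far as the arm can. A call is refused whole if a number of a shift passes 4.17 or a number of a turn 0.125, either way. A call with a gripper value outside its range is refused whole. The fingers move at their own pace and stop on an object; the grip force is fixed at half the most. Time passes only in rows, so rows that do not move let the fingers close. It gives the time, the measured TCP pose, the force and the opening at its end, in the units of the state.
- env.state(): the state, without advancing time (a new reading comes with each control period).
- env.read_camera(name): name is "side" or "top"; returns (picture, depth): 420x560x3 uint8, blue, green, red; 420x560 float32, mm along the optical axis (not along the pixel's ray), 0 where there is no reading.
- env.calibration(name): a dict with "vertical_fov" (degrees; the focal length in pixels is half the picture's height over the tangent of half this angle, whatever the lens; pixels are square), "cx", "cy" (the principal point, pixels), "dist" ([k1, k2, p1, p2, k3] as OpenCV has them; the pictures are not rectified), "eye" and "rotation" of the camera in the world. Camera axes: x right, y up, looking along -z (the intrinsics and any distortion apply to the point x, -y, -z); pixel columns grow to the right and rows downward; lengths in mm; the calibration is good to about 2 mm. A picture is of the moment at which its call begins. calibration takes no time and is no camera call.
- env.job_done(): hands the job in, once; it reports no verdict.
The state is a dict: "t": time; "joints": joint angles; "qvel": joint speeds; "tau": joint torques, N m; "eef_pos": TCP position; "tcp_rot": TCP orientation; "ft_force": force on the tool from outside, world axes, zero at the start; "moment": the same for the moment, N m; "opening": opening from 0.0 (shut) to 1.0 (fully open).
Only numpy, scipy, OpenCV 4.12 (cv2) and the standard library are available. Lean on these libraries where they do the work, as an engineer would, in place of code of your own. Each camera call takes 0.05 s, during which the arm holds its last target.

### The job

Three grey terminal boxes stand on the instrument maker's bench; two already have their covers shut. On the rectangular one the cover has only been laid on and stands proud on its four clips: press it down corner by corner until every clip has snapped in and the cover lies flat and fully home on the box all round, then let go of it.

Things in the scene. Friction and masses are not known exactly. Their poses are not given: they have to be found in the camera images.
- box: The rectangular grey terminal box, fixed to the bench: 130 mm long (its x axis), 90 mm wide (y), rim 45 mm high. Screw lugs stick out 16 mm at the short ends, two black cable glands 20 mm from the -y side. Origin: centre of its underside, on the bench; z up. Its neighbours, a square box (90 mm) and a round one (100 mm), 50 mm high, are shut already.
- cover: The box's loose grey cover: plate 130 x 90 x 5 mm, 120 g, axes parallel to the box's. Origin: centre of the plate's underside. It starts level and centred over the box, underside about 9 mm above the rim, kept from shifting by pegs inside the walls. Fully home, its underside lies on the rim and its top face is 50 mm above the bench.
- mark (a point): Centre of one of four round marks (18 mm) on the cover's top face, here at x +42, y +32 mm of the cover; the others at x +-42, y +-32 mm. A clip is under each: it snaps in at 5 to 12 N (two together up to 18 N), then holds. While the cover is still tilted the rim stops a snapped corner up to 2 mm above home height, and the opposite corner may rise 9 mm.
Mind the look-alikes: they are no part of the job. What is shaped like the cover but pink or purple is not meant.

How it is judged (in metres and radians):
At the end, for the whole second after the job is handed in: The cover is snapped home on the rectangular box: its underside is at most 2.5 mm above the rim at the centre, it lies within 2 degrees of flat and within 6 mm of centred over the box, released and at rest (z of cover in the frame of box below 0.0475 m and angle between the z axis of cover and the z axis of box, either way round below 0.035 rad and horizontal distance between cover and box below 0.006 m and linear speed of cover below 0.02 m/s); the robot touches nothing.
It also fails if it takes over 48 s, if anything falls off the work surface, if the arm or the gripper's body presses on something with over 40 N, if the wrist force passes 120 N, or if a joint passes its speed limit or range.

## Working session

There is one attempt and no reset: what is moved stays moved. The work goes in short steps, Python scripts to look and compute and a tool call to move; the robot and the scene stay as the last step left them, time stands still between calls to the robot, and variables do not carry over. Pictures are saved under pics/ and viewed, and the job is handed in when it is done.

Besides the shell and the picture viewer there is one more tool, called after "Call:" as a command line: name --argument value ..., lists and objects as JSON in quotes. move_arm: Moves the arm, as the interface text tells. Its arguments: {"type":"object","properties":{"rows":{"type":"array"}},"required":["rows"]}

```bash
mkdir -p pics; cat > h.py <<'E'
import numpy as np,cv2
from cell import env
def shot(n,tag):
    p,d=env.read_camera(n); cv2.imwrite(f'pics/{tag}.png',p); np.save(f'pics/{tag}.npy',d); return p,d
def K(n):
    c=env.calibration(n); f=210/np.tan(np.radians(c['vertical_fov'])/2)
    return np.array([[f,0,c['cx']],[0,f,c['cy']],[0,0,1.]]),np.array(c['dist'],float),np.array(c['eye'],float),np.array(c['rotation'],float).reshape(3,3)
def ray(n,uv):
    k,d,e,R=K(n); q=cv2.undistortPoints(np.array(uv,float).reshape(-1,1,2),k,d).reshape(-1,2)
    return e,np.c_[q[:,0],-q[:,1],-np.ones(len(q))]@R.T
def plane(n,uv,z):
    e,r=ray(n,uv); return e+r*((z-e[2])/r[:,2])[:,None]
def proj(n,P):
    k,d,e,R=K(n); q=(np.array(P,float).reshape(-1,3)-e)@R; q=q*[1,-1,-1]
    return cv2.projectPoints(q,np.zeros(3),np.zeros(3),k,d)[0].reshape(-1,2)
def cloud(n,depth):
    v,u=np.mgrid[0:420,0:560]; e,r=ray(n,np.c_[u.ravel(),v.ravel()]); return (e+r*depth.reshape(-1,1)).reshape(420,560,3)
E
python3 - <<'E'
from h import *
print(env.state())
for n in('top','side'):
    print(env.calibration(n)); shot(n,n+'0')
E
```

```text
{'t': 0.0, 'joints': array([ 1.23441234e+00,  4.91572960e-01,  1.55947741e+00, -5.27804876e-05,
        1.09171442e+00, -1.05585349e-01]), 'qvel': array([-0.00054029, -0.00057574, -0.00012002,  0.00021964, -0.0014212 ,
        0.00057042]), 'tau': array([ 1.79095634e-03, -6.12646222e+01, -2.58187580e+01,  6.93069468e-02,
        4.82361973e-02, -1.07997494e-04]), 'eef_pos': array([142.8725694 , 608.20357731, 233.04378821]), 'tcp_rot': array([-1.57071935e+00,  1.17054498e-03,  1.34002209e+00]), 'ft_force': array([-1.05725841, -0.1355255 , -0.43042044]), 'moment': array([-0.0158884 ,  0.00834223,  0.03506757]), 'opening': 0.9985560014502424}
{'vertical_fov': 57.16591553304066, 'cx': 275.80642965530035, 'cy': 206.9548661186918, 'dist': array([0.02216606, 0.        , 0.        , 0.        , 0.        ]), 'eye': array([299.24812322, -55.33189935, 881.70953578]), 'rotation': array([ 0.22664469, -0.00232039, -1.69598009])}
{'vertical_fov': 53.98426093085482, 'cx': 276.7798800740933, 'cy': 207.29323803402792, 'dist': array([-0.00104733,  0.        ,  0.        ,  0.        ,  0.        ]), 'eye': array([  61.77865951, -785.90371533,  713.29803915]), 'rotation': array([ 0.92206695,  0.01869403, -0.54284576])}
```

```bash
python3 - <<'E'
s=open('h.py').read()
s=s.replace("np.array(c['rotation'],float).reshape(3,3)","Rot.from_euler('xyz',c['rotation']).as_matrix()").replace("import numpy as np,cv2","import numpy as np,cv2\nfrom scipy.spatial.transform import Rotation as Rot")
open('h.py','w').write(s)
E
```

```text
(no output)
```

View pics/top0.png

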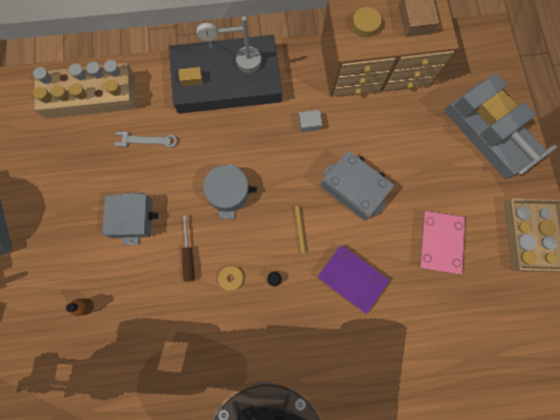

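View pics/side0.png

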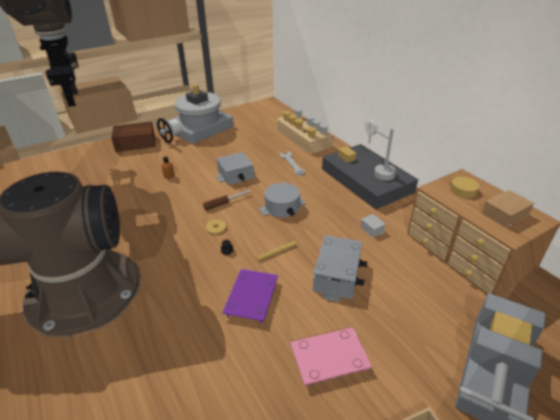

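The candidates are the grey rectangular box at top (358,184), the square at (127,215), the round one at (227,188), the pink plate at (443,242) and the purple plate at (354,279). Only the one at (358,184) is grey, rectangular and has four marks. I'll enlarge it to confirm.

```bash
python3 - <<'E'
from h import *
p=cv2.imread('pics/top0.png');s=cv2.imread('pics/side0.png')
a=cv2.resize(p[140:230,310:410],None,fx=6,fy=6,interpolation=cv2.INTER_CUBIC)
cv2.imwrite('pics/c_top.png',a)
b=cv2.resize(s[230:305,300:380],None,fx=7,fy=7,interpolation=cv2.INTER_CUBIC)
cv2.imwrite('pics/c_side.png',b)
d=np.load('pics/top0.npy');X=cloud('top',d)
for uv in[(358,184),(345,170),(370,197),(440,240),(430,150)]: print(uv,X[uv[1],uv[0]].round(1))
g=(X[...,2]>51)&(X[...,2]<67)
g[:140]=0;g[230:]=0;g[:,:310]=0;g[:,410:]=0
print(g.sum(),np.median(X[g],0))
P=X[g][:,:2].astype(np.float32); print(cv2.minAreaRect(P))
e=proj('top',[[*X[g].mean(0)]]);print(e)
E
```

```text
(358, 184) [ 516.9 -268.9   57.2]
(345, 170) [ 552.2 -245.2   59. ]
(370, 197) [ 483.9 -289.7   58.3]
(440, 240) [ 374.8 -437.5   21.3]
(430, 150) [ 594.6 -470.8    0.6]
2286 [ 520.63409708 -269.36535007   59.1210826 ]
((522.2147216796875, -270.2083740234375), (131.3621826171875, 92.30632781982422), 42.848846435546875)
[[358.16106666 181.88481789]]
```

View pics/c_top.png

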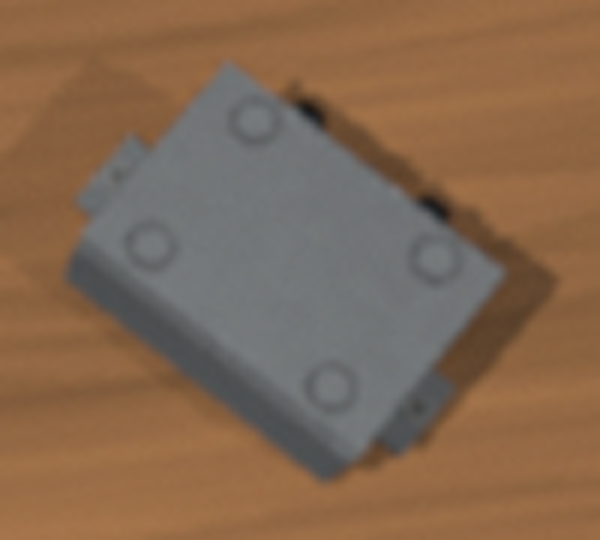

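View pics/c_side.png

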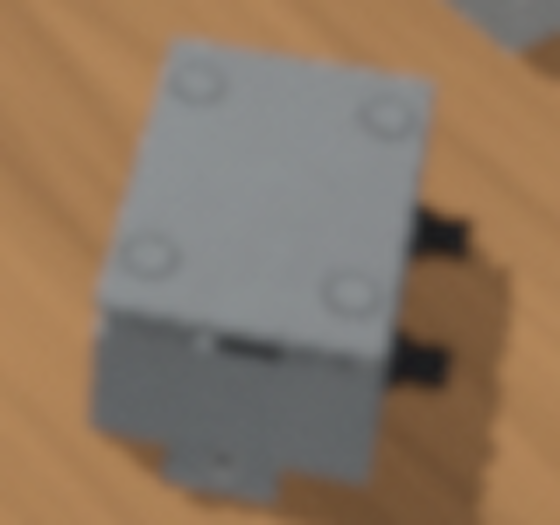

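```bash
python3 - <<'E'
from h import *
t=np.array([(255,120),(151,246),(437,259),(331,387)])/6+[310,140]-.4
s=np.array([(387,117),(197,82),(352,293),(150,255)])/7+[300,230]-.4
T=plane('top',t,59);S=plane('side',s,59)
print(T.round(1));print(S.round(1))
M=(T+S)/2;c=M.mean(0)
for i,j in[(0,1),(0,2),(1,3),(2,3)]:print(np.linalg.norm(T[i]-T[j]),np.linalg.norm(S[i]-S[j]))
for m in(T,S):
    x=(m[0]+m[1]-m[2]-m[3]);print(m.mean(0),np.degrees(np.arctan2(x[1],x[0])))
# two-view triangulation
for i in range(4):
    e1,r1=ray('top',[t[i]]);e2,r2=ray('side',[s[i]])
    A=np.c_[r1[0],-r2[0]];q=np.linalg.lstsq(A,e2-e1,rcond=None)[0]
    a=e1+q[0]*r1[0];b=e2+q[1]*r2[0];print(((a+b)/2).round(1),np.linalg.norm(a-b).round(1))
X=cloud('top',np.load('pics/top0.npy'))
r=np.hypot(X[...,0],X[...,1])
for lo,hi in[(400,500),(500,600),(600,700),(700,800)]:
    m=(r>lo)&(r<hi)&(X[...,1]<500);k=np.argmax(np.where(m,X[...,2],-9));print(lo,X.reshape(-1,3)[k])
E
```

```text
[[ 574.5 -265.1   59. ]
 [ 530.6 -218.6   59. ]
 [ 512.5 -322.7   59. ]
 [ 469.4 -275.3   59. ]]
[[ 572.8 -266.6   59. ]
 [ 530.  -219.1   59. ]
 [ 512.  -323.2   59. ]
 [ 468.7 -276.6   59. ]]
63.92924974732125 63.93475618904657
84.60971786787864 83.0257952106053
83.47357783356998 84.02786819915772
64.0872572555029 63.529334633951954
[ 521.75255644 -270.41964491   59.        ] 42.82406909005961
[ 520.86315202 -271.3930265    59.        ] 43.05621033385199
[ 574.6 -265.3   57.3] 0.9
[ 530.6 -218.6   58.4] 0.4
[ 512.5 -322.8   58.4] 0.3
[ 469.6 -275.6   57.7] 0.1
400 [332.06614882 354.60391009  73.32247755]
500 [ 463.97293185 -273.55495428   64.53445453]
600 [ 514.1062721  -311.64459721   64.18503435]
700 [ 497.89112937 -623.13653617   64.1486983 ]
```

Call:
move_arm --rows '[{"tx":-1.9,"tz":-3.3,"grip":0},{"tx":-1.9,"tz":-3.3,"grip":0},{"tx":-1.9,"tz":-3.3,"grip":0},{"tx":-1.9,"tz":-3.3,"grip":0},{"tx":-1.9,"tz":-3.3,"grip":0},{"tx":-1.9,"tz":-3.3,"grip":0},{"tx":-1.9,"tz":-3.3,"grip":0},{"tx":-1.9,"tz":-3.3,"grip":0},{"tx":-1.9,"tz":-3.3,"grip":0},{"tx":-1.9,"tz":-3.3,"grip":0}]'

```text
validation failed for argument at $.ro...
```

```bash
cat >> h.py <<'E'
def to(P):
    s=env.state();R=Rot.from_euler('xyz',s['tcp_rot']).as_matrix()
    d=(np.array(P,float)-s['eef_pos'])@R/10
    return 't%.2f'%s['t'],'shift cm',d.round(3),'n',np.linalg.norm(d)/4.17,s['eef_pos'].round(1),s['tcp_rot'].round(3),'F',s['ft_force'].round(1)
E
python3 -c "
from h import *
print(to([521,-271,234]))"
```

```text
('t0.10', 'shift cm', array([-7.6945e+01, -2.0000e-02, -5.6922e+01]), 'n', np.float64(22.95227773019434), array([142.9, 608.3, 233.1]), array([-1.571e+00,  1.000e-03,  1.340e+00]), 'F', array([-0.4, -0. ,  0.5]))
```

Call:
move_arm --rows '[{"tx":-1.9,"ty":0,"tz":-3.3,"rx":0,"ry":0,"rz":0,"grip":0},{"tx":-1.9,"ty":0,"tz":-3.3,"rx":0,"ry":0,"rz":0,"grip":0},{"tx":-1.9,"ty":0,"tz":-3.3,"rx":0,"ry":0,"rz":0,"grip":0},{"tx":-1.9,"ty":0,"tz":-3.3,"rx":0,"ry":0,"rz":0,"grip":0},{"tx":-1.9,"ty":0,"tz":-3.3,"rx":0,"ry":0,"rz":0,"grip":0},{"tx":-1.9,"ty":0,"tz":-3.3,"rx":0,"ry":0,"rz":0,"grip":0},{"tx":-1.9,"ty":0,"tz":-3.3,"rx":0,"ry":0,"rz":0,"grip":0},{"tx":-1.9,"ty":0,"tz":-3.3,"rx":0,"ry":0,"rz":0,"grip":0},{"tx":-1.9,"ty":0,"tz":-3.3,"rx":0,"ry":0,"rz":0,"grip":0},{"tx":-1.9,"ty":0,"tz":-3.3,"rx":0,"ry":0,"rz":0,"grip":0}]'

```text
t: 0.93
eef_pos: [421.8, 346.4, 233.5]
tcp_rot: [-1.571, 0.0, 1.34]
ft_force: [-1.1, 1.2, 0.2]
opening: 0.356
```

```bash
python3 -c "
from h import *
print(to([521,-271,234]))"
```

```text
('t0.93', 'shift cm', array([-5.7836e+01, -4.3000e-02, -2.3782e+01]), 'n', np.float64(14.996352877519305), array([421.8, 346.4, 233.5]), array([-1.571,  0.   ,  1.34 ]), 'F', array([-1.1,  1.2,  0.2]))
```

Call:
move_arm --rows '[{"tx":-3.7,"ty":0,"tz":-1.5,"rx":0,"ry":0,"rz":0,"grip":0},{"tx":-3.7,"ty":0,"tz":-1.5,"rx":0,"ry":0,"rz":0,"grip":0},{"tx":-3.7,"ty":0,"tz":-1.5,"rx":0,"ry":0,"rz":0,"grip":0},{"tx":-3.7,"ty":0,"tz":-1.5,"rx":0,"ry":0,"rz":0,"grip":0},{"tx":-3.7,"ty":0,"tz":-1.5,"rx":0,"ry":0,"rz":0,"grip":0},{"tx":-3.7,"ty":0,"tz":-1.5,"rx":0,"ry":0,"rz":0,"grip":0},{"tx":-3.7,"ty":0,"tz":-1.5,"rx":0,"ry":0,"rz":0,"grip":0},{"tx":-3.7,"ty":0,"tz":-1.5,"rx":0,"ry":0,"rz":0,"grip":0},{"tx":-3.7,"ty":0,"tz":-1.5,"rx":0,"ry":0,"rz":0,"grip":0},{"tx":-3.7,"ty":0,"tz":-1.5,"rx":0,"ry":0,"rz":0,"grip":0}]'

```text
t: 1.77
eef_pos: [481.9, -48.5, 233.6]
tcp_rot: [-1.571, -0.0, 1.34]
ft_force: [1.0, 0.3, -0.6]
opening: 0.007
```

Call:
move_arm --rows '[{"tx":0,"ty":0,"tz":0,"rx":0,"ry":0.118,"rz":0,"grip":0},{"tx":0,"ty":0,"tz":0,"rx":0,"ry":0.118,"rz":0,"grip":0},{"tx":0,"ty":0,"tz":0,"rx":0,"ry":0.118,"rz":0,"grip":0},{"tx":0,"ty":0,"tz":0,"rx":0,"ry":0.118,"rz":0,"grip":0},{"tx":0,"ty":0,"tz":0,"rx":0,"ry":0.118,"rz":0,"grip":0}]'

```text
t: 2.18
eef_pos: [482.0, -46.7, 233.4]
tcp_rot: [-1.57, 0.0, 0.744]
ft_force: [0.6, 0.4, 0.3]
opening: 0.005
```

```bash
python3 -c "
from h import *
print(env.state()['joints'],env.state()['opening'])
print(to([530.3,-218.9,100]))"
```

```text
[-2.33091070e-01  2.92214607e-01  1.89360064e+00  7.79023720e-05
  9.56232646e-01 -9.76909982e-01] 0.005083225256129709
('t2.18', 'shift cm', array([ -8.103,  13.337, -15.95 ]), 'n', np.float64(5.351154443186684), array([482. , -46.7, 233.4]), array([-1.57 ,  0.   ,  0.744]), 'F', array([0.6, 0.4, 0.3]))
```

Call:
move_arm --rows '[{"tx":-1.6,"ty":1.5,"tz":-3.2,"rx":0,"ry":0,"rz":0,"grip":0},{"tx":-1.6,"ty":1.5,"tz":-3.2,"rx":0,"ry":0,"rz":0,"grip":0},{"tx":-1.6,"ty":1.5,"tz":-3.2,"rx":0,"ry":0,"rz":0,"grip":0},{"tx":-1.6,"ty":1.5,"tz":-3.2,"rx":0,"ry":0,"rz":0,"grip":0},{"tx":-1.7,"ty":1.5,"tz":-3.2,"rx":0,"ry":0,"rz":0,"grip":0},{"tx":0,"ty":3.0,"tz":0,"rx":0,"ry":0,"rz":0,"grip":0},{"tx":0,"ty":2.8,"tz":0,"rx":0,"ry":0,"rz":0,"grip":0},{"tx":0,"ty":0,"tz":0,"rx":0,"ry":0,"rz":0,"grip":0}]'

```text
t: 2.85
eef_pos: [529.7, -218.4, 95.8]
tcp_rot: [-1.563, 0.002, 0.749]
ft_force: [-0.6, 1.0, -0.8]
opening: 0.005
```

```bash
python3 -c "
from h import *
print(to([530.3,-218.9,78]))
shot('side','s1');p=cv2.imread('pics/s1.png');cv2.imwrite('pics/s1c.png',cv2.resize(p[180:320,260:420],None,fx=4,fy=4))"
```

```text
('t2.85', 'shift cm', array([ 0.01 ,  1.781, -0.091]), 'n', np.float64(0.427615056984192), array([ 529.7, -218.4,   95.8]), array([-1.563,  0.002,  0.749]), 'F', array([-0.6,  1. , -0.8]))
```

View pics/s1c.png

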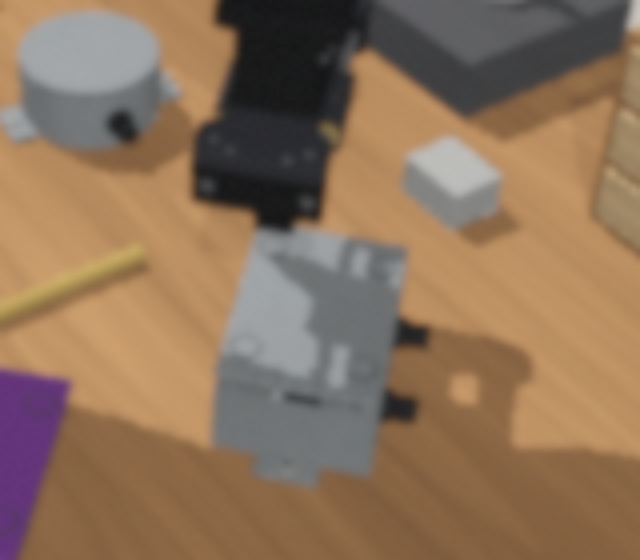

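The closed fingers stand over the far-left (+x,+y) mark, at about crop (275,235). I'll descend now.

Call:
move_arm --rows '[{"tx":0,"ty":1.5,"tz":-0.1,"rx":0,"ry":0,"rz":0,"grip":0},{"tx":0,"ty":0.3,"tz":0,"rx":0,"ry":0,"rz":0,"grip":0},{"tx":0,"ty":0.2,"tz":0,"rx":0,"ry":0,"rz":0,"grip":0},{"tx":0,"ty":0,"tz":0,"rx":0,"ry":0,"rz":0,"grip":0}]'

```text
t: 3.23
eef_pos: [532.9, -219.3, 81.6]
tcp_rot: [-1.572, -0.0, 0.75]
ft_force: [-0.3, 0.3, 0.6]
opening: 0.006
```

Call:
move_arm --rows '[{"tx":0,"ty":0.2,"tz":0,"rx":0,"ry":0,"rz":0,"grip":0},{"tx":0,"ty":0,"tz":0,"rx":0,"ry":0,"rz":0,"grip":0}]'

```text
t: 3.4
eef_pos: [532.8, -219.5, 79.3]
tcp_rot: [-1.572, -0.0, 0.75]
ft_force: [0.0, -0.4, -0.3]
opening: 0.002
```

Call:
move_arm --rows '[{"tx":0,"ty":0.2,"tz":0,"rx":0,"ry":0,"rz":0,"grip":0},{"tx":0,"ty":0,"tz":0,"rx":0,"ry":0,"rz":0,"grip":0}]'

```text
t: 3.57
eef_pos: [532.9, -219.5, 77.2]
tcp_rot: [-1.572, -0.001, 0.75]
ft_force: [-0.2, -0.6, 6.0]
opening: 0.006
```

Call:
move_arm --rows '[{"tx":0,"ty":0.2,"tz":0,"rx":0,"ry":0,"rz":0,"grip":0},{"tx":0,"ty":0,"tz":0,"rx":0,"ry":0,"rz":0,"grip":0}]'

```text
t: 3.73
eef_pos: [532.7, -219.5, 74.8]
tcp_rot: [-1.571, -0.0, 0.75]
ft_force: [1.3, -0.4, -0.4]
opening: 0.006
```

Call:
move_arm --rows '[{"tx":0,"ty":0.2,"tz":0,"rx":0,"ry":0,"rz":0,"grip":0},{"tx":0,"ty":0,"tz":0,"rx":0,"ry":0,"rz":0,"grip":0}]'

```text
t: 3.9
eef_pos: [532.7, -219.6, 72.5]
tcp_rot: [-1.571, -0.0, 0.75]
ft_force: [0.8, 0.6, 0.9]
opening: 0.006
```

Call:
move_arm --rows '[{"tx":0,"ty":0.2,"tz":0,"rx":0,"ry":0,"rz":0,"grip":0},{"tx":0,"ty":0,"tz":0,"rx":0,"ry":0,"rz":0,"grip":0}]'

```text
t: 4.07
eef_pos: [532.9, -219.6, 71.9]
tcp_rot: [-1.572, -0.0, 0.75]
ft_force: [-4.6, 2.0, 17.6]
opening: 0.0
```

Corner 1 has snapped: the force rose, dropped, then hit a hard stop at 17.6 N. Next is the (+x,−y) corner.

Call:
move_arm --rows '[{"tx":0,"ty":-3.0,"tz":0,"rx":0,"ry":0,"rz":0,"grip":0},{"tx":-0.05,"ty":0,"tz":-3.0,"rx":0,"ry":0,"rz":0,"grip":0},{"tx":-0.05,"ty":0,"tz":-3.0,"rx":0,"ry":0,"rz":0,"grip":0},{"tx":0,"ty":1.5,"tz":-0.2,"rx":0,"ry":0,"rz":0,"grip":0},{"tx":0,"ty":0,"tz":0,"rx":0,"ry":0,"rz":0,"grip":0}]'

```text
t: 4.48
eef_pos: [573.8, -266.1, 83.5]
tcp_rot: [-1.569, 0.001, 0.749]
ft_force: [-1.3, 1.0, -0.2]
opening: 0.006
```

```bash
python3 -c "
from h import *
print(to([573.6,-265.9,78]))"
```

```text
('t4.48', 'shift cm', array([-0.006,  0.552,  0.028]), 'n', np.float64(0.1324697340538675), array([ 573.8, -266.1,   83.5]), array([-1.569e+00,  1.000e-03,  7.490e-01]), 'F', array([-1.3,  1. , -0.2]))
```

Call:
move_arm --rows '[{"tx":0,"ty":0.3,"tz":0,"rx":0,"ry":0,"rz":0,"grip":0},{"tx":0,"ty":0.2,"tz":0,"rx":0,"ry":0,"rz":0,"grip":0},{"tx":0,"ty":0.1,"tz":0,"rx":0,"ry":0,"rz":0,"grip":0},{"tx":0,"ty":0,"tz":0,"rx":0,"ry":0,"rz":0,"grip":0}]'

```text
t: 4.82
eef_pos: [573.9, -265.2, 80.3]
tcp_rot: [-1.571, 0.0, 0.75]
ft_force: [-2.7, 0.6, 4.3]
opening: 0.004
```

Call:
move_arm --rows '[{"tx":0,"ty":0.2,"tz":0,"rx":0,"ry":0,"rz":0,"grip":0},{"tx":0,"ty":0,"tz":0,"rx":0,"ry":0,"rz":0,"grip":0}]'

```text
t: 4.98
eef_pos: [574.3, -265.3, 78.8]
tcp_rot: [-1.572, -0.001, 0.75]
ft_force: [-0.6, 0.8, 7.2]
opening: 0.002
```

Call:
move_arm --rows '[{"tx":0,"ty":0.2,"tz":0,"rx":0,"ry":0,"rz":0,"grip":0},{"tx":0,"ty":0,"tz":0,"rx":0,"ry":0,"rz":0,"grip":0}]'

```text
t: 5.15
eef_pos: [574.4, -265.1, 76.7]
tcp_rot: [-1.572, -0.001, 0.75]
ft_force: [0.4, 0.4, 3.3]
opening: 0.005
```

Call:
move_arm --rows '[{"tx":0,"ty":0.2,"tz":0,"rx":0,"ry":0,"rz":0,"grip":0},{"tx":0,"ty":0,"tz":0,"rx":0,"ry":0,"rz":0,"grip":0}]'

```text
t: 5.32
eef_pos: [574.8, -265.4, 74.6]
tcp_rot: [-1.573, -0.001, 0.75]
ft_force: [2.6, 0.5, 4.0]
opening: 0.005
```

Call:
move_arm --rows '[{"tx":0,"ty":0.2,"tz":0,"rx":0,"ry":0,"rz":0,"grip":0},{"tx":0,"ty":0,"tz":0,"rx":0,"ry":0,"rz":0,"grip":0}]'

```text
t: 5.48
eef_pos: [574.6, -265.3, 72.4]
tcp_rot: [-1.572, -0.001, 0.75]
ft_force: [0.5, 1.0, 4.9]
opening: 0.004
```

Call:
move_arm --rows '[{"tx":0,"ty":0.1,"tz":0,"rx":0,"ry":0,"rz":0,"grip":0},{"tx":0,"ty":0,"tz":0,"rx":0,"ry":0,"rz":0,"grip":0}]'

```text
t: 5.65
eef_pos: [574.5, -265.2, 71.6]
tcp_rot: [-1.572, -0.001, 0.75]
ft_force: [1.2, 1.4, 6.1]
opening: -0.001
```

Call:
move_arm --rows '[{"tx":0,"ty":0.1,"tz":0,"rx":0,"ry":0,"rz":0,"grip":0},{"tx":0,"ty":0,"tz":0,"rx":0,"ry":0,"rz":0,"grip":0}]'

```text
t: 5.82
eef_pos: [574.6, -265.3, 71.4]
tcp_rot: [-1.573, -0.001, 0.75]
ft_force: [-1.9, 2.7, 13.2]
opening: 0.004
```

Call:
move_arm --rows '[{"tx":0,"ty":-3.0,"tz":0,"rx":0,"ry":0,"rz":0,"grip":0},{"tx":-4.1,"ty":0,"tz":0,"rx":0,"ry":0,"rz":0,"grip":0},{"tx":-4.1,"ty":0,"tz":0,"rx":0,"ry":0,"rz":0,"grip":0},{"tx":-0.2,"ty":1.0,"tz":0,"rx":0,"ry":0,"rz":0,"grip":0},{"tx":0,"ty":0,"tz":0,"rx":0,"ry":0,"rz":0,"grip":0}]'

```text
t: 6.23
eef_pos: [510.9, -323.5, 88.8]
tcp_rot: [-1.569, 0.0, 0.747]
ft_force: [-0.5, 1.0, 0.2]
opening: 0.005
```

```bash
python3 -c "
from h import *
print(to([512.3,-323,78]))
shot('side','s2');p=cv2.imread('pics/s2.png');cv2.imwrite('pics/s2c.png',cv2.resize(p[180:320,260:420],None,fx=4,fy=4))"
```

```text
('t6.23', 'shift cm', array([ 0.138,  1.084, -0.063]), 'n', np.float64(0.2625218949627762), array([ 510.9, -323.5,   88.8]), array([-1.569,  0.   ,  0.747]), 'F', array([-0.5,  1. ,  0.2]))
```

View pics/s2c.png

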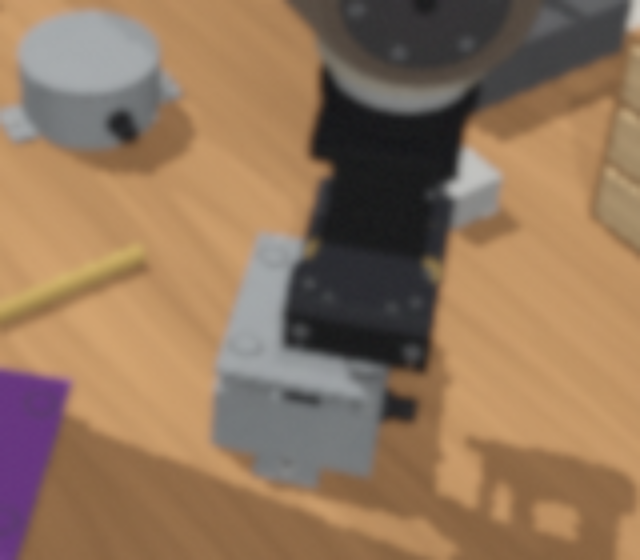

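The fingers are over the near (−x,−y) mark, at about crop (365,372), and the cover still lies within the box outline.

Call:
move_arm --rows '[{"tx":0.1,"ty":0.4,"tz":0,"rx":0,"ry":0,"rz":0,"grip":0},{"tx":0,"ty":0.3,"tz":0,"rx":0,"ry":0,"rz":0,"grip":0},{"tx":0,"ty":0.1,"tz":0,"rx":0,"ry":0,"rz":0,"grip":0},{"tx":0,"ty":0,"tz":0,"rx":0,"ry":0,"rz":0,"grip":0}]'

```text
t: 6.62
eef_pos: [513.9, -321.3, 81.1]
tcp_rot: [-1.57, 0.0, 0.751]
ft_force: [-0.2, -0.3, 0.3]
opening: 0.009
```

Call:
move_arm --rows '[{"tx":0,"ty":0.2,"tz":0,"rx":0,"ry":0,"rz":0,"grip":0},{"tx":0,"ty":0,"tz":0,"rx":0,"ry":0,"rz":0,"grip":0}]'

```text
t: 6.78
eef_pos: [513.6, -321.8, 79.3]
tcp_rot: [-1.571, -0.0, 0.751]
ft_force: [-0.3, 0.2, 0.5]
opening: 0.006
```

Call:
move_arm --rows '[{"tx":0,"ty":0.2,"tz":0,"rx":0,"ry":0,"rz":0,"grip":0},{"tx":0,"ty":0,"tz":0,"rx":0,"ry":0,"rz":0,"grip":0}]'

```text
t: 6.95
eef_pos: [513.6, -322.3, 77.8]
tcp_rot: [-1.572, -0.0, 0.75]
ft_force: [-0.7, 0.0, 3.0]
opening: 0.005
```

Call:
move_arm --rows '[{"tx":0,"ty":0.2,"tz":0,"rx":0,"ry":0,"rz":0,"grip":0},{"tx":0,"ty":0,"tz":0,"rx":0,"ry":0,"rz":0,"grip":0}]'

```text
t: 7.12
eef_pos: [513.7, -322.8, 76.1]
tcp_rot: [-1.573, 0.0, 0.75]
ft_force: [-1.6, -1.6, 5.6]
opening: 0.006
```

Call:
move_arm --rows '[{"tx":0,"ty":0.2,"tz":0,"rx":0,"ry":0,"rz":0,"grip":0},{"tx":0,"ty":0,"tz":0,"rx":0,"ry":0,"rz":0,"grip":0}]'

```text
t: 7.28
eef_pos: [513.6, -322.9, 74.1]
tcp_rot: [-1.573, 0.0, 0.75]
ft_force: [-0.4, -2.8, 4.8]
opening: 0.009
```

Call:
move_arm --rows '[{"tx":0,"ty":0.2,"tz":0,"rx":0,"ry":0,"rz":0,"grip":0},{"tx":0,"ty":0,"tz":0,"rx":0,"ry":0,"rz":0,"grip":0}]'

```text
t: 7.45
eef_pos: [513.5, -322.8, 72.0]
tcp_rot: [-1.572, 0.0, 0.75]
ft_force: [-1.0, -2.1, 3.4]
opening: 0.005
```

Call:
move_arm --rows '[{"tx":0,"ty":0.2,"tz":0,"rx":0,"ry":0,"rz":0,"grip":0},{"tx":0,"ty":0,"tz":0,"rx":0,"ry":0,"rz":0,"grip":0}]'

```text
t: 7.62
eef_pos: [513.3, -322.2, 69.4]
tcp_rot: [-1.571, -0.0, 0.75]
ft_force: [-0.1, -0.1, -0.2]
opening: 0.002
```

Call:
move_arm --rows '[{"tx":0,"ty":0.1,"tz":0,"rx":0,"ry":0,"rz":0,"grip":0},{"tx":0,"ty":0,"tz":0,"rx":0,"ry":0,"rz":0,"grip":0}]'

```text
t: 7.78
eef_pos: [513.4, -322.1, 69.3]
tcp_rot: [-1.571, -0.0, 0.75]
ft_force: [-3.9, 0.1, 9.9]
opening: 0.004
```

Call:
move_arm --rows '[{"tx":0,"ty":-3.0,"tz":0,"rx":0,"ry":0,"rz":0,"grip":0},{"tx":0,"ty":0,"tz":3.1,"rx":0,"ry":0,"rz":0,"grip":0},{"tx":0,"ty":0,"tz":3.1,"rx":0,"ry":0,"rz":0,"grip":0},{"tx":0,"ty":1.5,"tz":0.1,"rx":0,"ry":0,"rz":0,"grip":0},{"tx":0,"ty":0.5,"tz":0,"rx":0,"ry":0,"rz":0,"grip":0},{"tx":0,"ty":0,"tz":0,"rx":0,"ry":0,"rz":0,"grip":0}]'

```text
t: 8.28
eef_pos: [470.4, -275.9, 77.7]
tcp_rot: [-1.569, 0.0, 0.75]
ft_force: [0.4, 0.0, -0.7]
opening: 0.006
```

Call:
move_arm --rows '[{"tx":0,"ty":0.2,"tz":0,"rx":0,"ry":0,"rz":0,"grip":0},{"tx":0,"ty":0,"tz":0,"rx":0,"ry":0,"rz":0,"grip":0}]'

```text
t: 8.45
eef_pos: [470.9, -276.5, 76.4]
tcp_rot: [-1.571, -0.0, 0.75]
ft_force: [0.0, -0.2, 0.1]
opening: 0.009
```

Call:
move_arm --rows '[{"tx":0,"ty":0.2,"tz":0,"rx":0,"ry":0,"rz":0,"grip":0},{"tx":0,"ty":0,"tz":0,"rx":0,"ry":0,"rz":0,"grip":0}]'

```text
t: 8.62
eef_pos: [470.6, -276.3, 74.4]
tcp_rot: [-1.571, -0.0, 0.75]
ft_force: [0.3, 0.1, 0.7]
opening: 0.004
```

Call:
move_arm --rows '[{"tx":0,"ty":0.2,"tz":0,"rx":0,"ry":0,"rz":0,"grip":0},{"tx":0,"ty":0,"tz":0,"rx":0,"ry":0,"rz":0,"grip":0}]'

```text
t: 8.78
eef_pos: [470.5, -276.1, 72.4]
tcp_rot: [-1.571, -0.0, 0.75]
ft_force: [0.3, -0.4, -0.8]
opening: 0.007
```

Call:
move_arm --rows '[{"tx":0,"ty":0.2,"tz":0,"rx":0,"ry":0,"rz":0,"grip":0},{"tx":0,"ty":0,"tz":0,"rx":0,"ry":0,"rz":0,"grip":0}]'

```text
t: 8.95
eef_pos: [470.4, -276.0, 70.4]
tcp_rot: [-1.571, -0.0, 0.75]
ft_force: [-0.6, 0.2, 0.8]
opening: 0.005
```

Call:
move_arm --rows '[{"tx":0,"ty":0.1,"tz":0,"rx":0,"ry":0,"rz":0,"grip":0},{"tx":0,"ty":0,"tz":0,"rx":0,"ry":0,"rz":0,"grip":0}]'

```text
t: 9.12
eef_pos: [470.4, -276.0, 69.5]
tcp_rot: [-1.571, -0.0, 0.75]
ft_force: [0.2, -0.1, 0.4]
opening: 0.003
```

Call:
move_arm --rows '[{"tx":0,"ty":0.1,"tz":0,"rx":0,"ry":0,"rz":0,"grip":0},{"tx":0,"ty":0,"tz":0,"rx":0,"ry":0,"rz":0,"grip":0}]'

```text
t: 9.28
eef_pos: [470.5, -276.1, 69.3]
tcp_rot: [-1.571, -0.0, 0.75]
ft_force: [-3.3, 1.2, 9.6]
opening: 0.002
```

This corner is already at home height (69.3, stiff stop), so it seems to have gone in with the third. I'll press firmly to be sure, then recheck the first two corners, which stopped at 71–72.

Call:
move_arm --rows '[{"tx":0,"ty":0.1,"tz":0,"rx":0,"ry":0,"rz":0,"grip":0},{"tx":0,"ty":0,"tz":0,"rx":0,"ry":0,"rz":0,"grip":0}]'

```text
t: 9.45
eef_pos: [470.5, -276.1, 69.2]
tcp_rot: [-1.572, -0.0, 0.75]
ft_force: [-5.0, 4.0, 21.5]
opening: 0.004
```

Call:
move_arm --rows '[{"tx":0,"ty":-2.0,"tz":0,"rx":0,"ry":0,"rz":0,"grip":0},{"tx":2.8,"ty":0,"tz":0,"rx":0,"ry":0,"rz":0,"grip":0},{"tx":2.8,"ty":0,"tz":0,"rx":0,"ry":0,"rz":0,"grip":0},{"tx":2.8,"ty":0,"tz":0,"rx":0,"ry":0,"rz":0,"grip":0},{"tx":0,"ty":1.2,"tz":0,"rx":0,"ry":0,"rz":0,"grip":0},{"tx":0,"ty":0.3,"tz":0,"rx":0,"ry":0,"rz":0,"grip":0},{"tx":0,"ty":0.2,"tz":0,"rx":0,"ry":0,"rz":0,"grip":0},{"tx":0,"ty":0,"tz":0,"rx":0,"ry":0,"rz":0,"grip":0}]'

```text
t: 10.12
eef_pos: [531.3, -219.1, 70.2]
tcp_rot: [-1.57, 0.0, 0.749]
ft_force: [-0.5, 0.1, 0.5]
opening: 0.001
```

Call:
move_arm --rows '[{"tx":0,"ty":0.1,"tz":0,"rx":0,"ry":0,"rz":0,"grip":0},{"tx":0,"ty":0,"tz":0,"rx":0,"ry":0,"rz":0,"grip":0}]'

```text
t: 10.28
eef_pos: [531.6, -219.4, 69.8]
tcp_rot: [-1.571, -0.0, 0.749]
ft_force: [-0.3, -0.2, 0.6]
opening: 0.004
```

Call:
move_arm --rows '[{"tx":0,"ty":0.1,"tz":0,"rx":0,"ry":0,"rz":0,"grip":0},{"tx":0,"ty":0,"tz":0,"rx":0,"ry":0,"rz":0,"grip":0}]'

```text
t: 10.45
eef_pos: [531.8, -219.3, 69.3]
tcp_rot: [-1.571, -0.0, 0.75]
ft_force: [-2.7, -0.9, 6.2]
opening: 0.006
```

Corner 1 is now home at 69.3. I'll press it firmly, then check corner 2.

Call:
move_arm --rows '[{"tx":0,"ty":0.1,"tz":0,"rx":0,"ry":0,"rz":0,"grip":0},{"tx":0,"ty":0,"tz":0,"rx":0,"ry":0,"rz":0,"grip":0}]'

```text
t: 10.62
eef_pos: [531.8, -219.3, 69.2]
tcp_rot: [-1.572, -0.0, 0.75]
ft_force: [-5.2, 0.2, 15.6]
opening: 0.0
```

Call:
move_arm --rows '[{"tx":0,"ty":-2.0,"tz":0,"rx":0,"ry":0,"rz":0,"grip":0},{"tx":0,"ty":0,"tz":-3.2,"rx":0,"ry":0,"rz":0,"grip":0},{"tx":0,"ty":0,"tz":-3.0,"rx":0,"ry":0,"rz":0,"grip":0},{"tx":0,"ty":1.2,"tz":0,"rx":0,"ry":0,"rz":0,"grip":0},{"tx":0,"ty":0.3,"tz":0,"rx":0,"ry":0,"rz":0,"grip":0},{"tx":0,"ty":0.3,"tz":0,"rx":0,"ry":0,"rz":0,"grip":0},{"tx":0,"ty":0,"tz":0,"rx":0,"ry":0,"rz":0,"grip":0}]'

```text
t: 11.2
eef_pos: [573.4, -263.7, 69.6]
tcp_rot: [-1.57, 0.0, 0.75]
ft_force: [-0.3, 0.4, 0.4]
opening: 0.002
```

Call:
move_arm --rows '[{"tx":0,"ty":0.1,"tz":0,"rx":0,"ry":0,"rz":0,"grip":0},{"tx":0,"ty":0,"tz":0,"rx":0,"ry":0,"rz":0,"grip":0}]'

```text
t: 11.37
eef_pos: [573.5, -263.6, 69.3]
tcp_rot: [-1.57, 0.0, 0.75]
ft_force: [-2.5, 0.6, 7.0]
opening: 0.004
```

Call:
move_arm --rows '[{"tx":0,"ty":0.1,"tz":0,"rx":0,"ry":0,"rz":0,"grip":0},{"tx":0,"ty":0,"tz":0,"rx":0,"ry":0,"rz":0,"grip":0}]'

```text
t: 11.53
eef_pos: [573.6, -263.7, 69.2]
tcp_rot: [-1.571, 0.0, 0.75]
ft_force: [-6.3, 0.9, 16.5]
opening: 0.004
```

All corners are home at 69.2–69.3. I'll retract and move clear so I can look.

Call:
move_arm --rows '[{"tx":0,"ty":-3.5,"tz":0,"rx":0,"ry":0,"rz":0,"grip":0},{"tx":0,"ty":-4,"tz":0,"rx":0,"ry":0,"rz":0,"grip":0},{"tx":0,"ty":-4,"tz":0,"rx":0,"ry":0,"rz":0,"grip":0},{"tx":0,"ty":-2,"tz":3.5,"rx":0,"ry":0,"rz":0,"grip":0},{"tx":0,"ty":0,"tz":4,"rx":0,"ry":0,"rz":0,"grip":0},{"tx":0,"ty":0,"tz":4,"rx":0,"ry":0,"rz":0,"grip":0},{"tx":0,"ty":0,"tz":4,"rx":0,"ry":0,"rz":0,"grip":0},{"tx":0,"ty":0,"tz":4,"rx":0,"ry":0,"rz":0,"grip":0},{"tx":0,"ty":0,"tz":4,"rx":0,"ry":0,"rz":0,"grip":0},{"tx":0,"ty":0,"tz":4,"rx":0,"ry":0,"rz":0,"grip":0}]'

```text
t: 12.37
eef_pos: [384.4, -61.4, 202.5]
tcp_rot: [-1.57, -0.0, 0.75]
ft_force: [1.7, 0.2, 0.7]
opening: 0.006
```

Call:
move_arm --rows '[{"tx":0,"ty":0,"tz":4,"rx":0,"ry":0,"rz":0,"grip":0},{"tx":0,"ty":0,"tz":4,"rx":0,"ry":0,"rz":0,"grip":0},{"tx":0,"ty":0,"tz":0,"rx":0,"ry":0,"rz":0,"grip":0},{"tx":0,"ty":0,"tz":0,"rx":0,"ry":0,"rz":0,"grip":0},{"tx":0,"ty":0,"tz":0,"rx":0,"ry":0,"rz":0,"grip":0}]'

```text
t: 12.78
eef_pos: [332.4, -4.3, 202.9]
tcp_rot: [-1.572, -0.001, 0.751]
ft_force: [0.7, 0.5, -0.7]
opening: 0.007
```

```bash
python3 - <<'E'
from h import *
p,d=shot('top','t3');s,_=shot('side','s3')
X=cloud('top',d)
w=np.radians(42.9);u=np.array([np.cos(w),np.sin(w)]);v=np.array([-u[1],u[0]])
q=X[...,:2]-[521.3,-270.9];a=q@u;b=q@v
m=(abs(a)<60)&(abs(b)<40)&(X[...,2]>30)
A=np.c_[a[m],b[m],np.ones(m.sum())];k=np.linalg.lstsq(A,X[...,2][m],rcond=None)[0]
print('plane',m.sum(),k, np.degrees(np.hypot(*k[:2])))
for sx in(1,-1):
  for sy in(1,-1):
    mm=m&(abs(a-42*sx)<12)&(abs(b-32*sy)<9);print(sx,sy,np.median(X[...,2][mm]).round(1))
for name,c in(('square',(127,215)),('round',(227,188))):print(name,np.median(X[c[1]-6:c[1]+6,c[0]-6:c[0]+6,2]))
g=(X[...,2]>43)&(abs(a)<75)&(abs(b)<55);print(cv2.minAreaRect(X[g][:,:2].astype(np.float32)))
cv2.imwrite('pics/f.png',np.hstack([cv2.resize(p[140:230,310:410],(400,360),interpolation=2),cv2.resize(s[225:315,290:390],(400,360),interpolation=2)]))
st=env.state();print(st['eef_pos'],st['t'],st['ft_force'])
E
```

```text
plane 1828 [6.30240228e-04 2.30235902e-04 4.99675000e+01] 0.03844420065164081
1 1 50.5
1 -1 50.4
-1 1 50.2
-1 -1 50.2
square 50.17501438969822
round 49.84004748665899
((522.1416015625, -270.4854736328125), (131.7535400390625, 92.66152954101562), 42.812591552734375)
[332.79438174  -4.84487176 202.67223331] 12.8833 [1.31442779 0.40441389 0.44229639]
```

View pics/f.png

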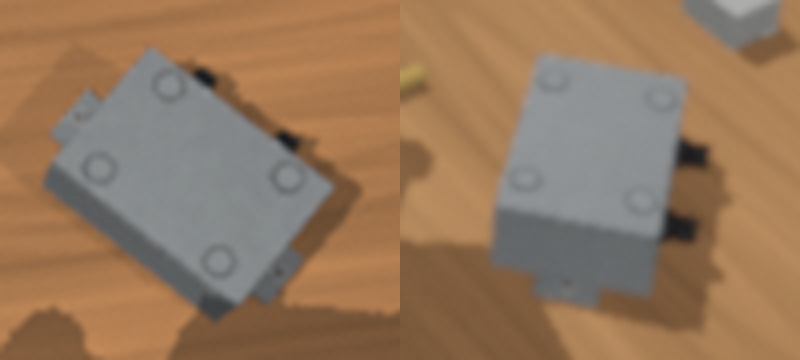

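The picture shows the cover flush on the box in both views. The dark gap that was under its near edge (first side crop, around (250,345)) is gone. Depth puts the top face at 50.0 mm with a tilt of 0.04°.

```bash
python3 -c "
from h import *
print(env.job_done())"
```

```text
the job is handed in; nothing more can be done
None
```

I pressed the cover down with the closed fingertips at its four marks, one corner after another. I then re-pressed the first two corners, lifted off and moved the arm clear, and handed the job in at about 13 s of the 48 s allowed.

**Last checks:**
- **Height and tilt:** the depth image puts the cover's top face at 50.0 mm, with its corners at 50.2–50.5 mm, and tilted 0.04°.
- **Centring:** the outline centre moved less than 0.5 mm from where it started, so the cover is still centred.
- **Corners:** all four stopped firmly at home height. I pressed three of them with 15–22 N and the −x,−y corner with only about 10 N.
- **Robot clear:** the force reading is within noise, and the fingers stand well away from everything.

The fourth clip (−x,+y) gave no snap of its own. It was already at home height when I reached it, so it most likely went in together with the third. It held under 21 N, and no other check failed or disagreed. My first move call was refused because its rows left out some fields; nothing moved.

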